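Set a test tile on its stilt and bring the slip applicator over it

ROBOT

A 6-joint arm with a two-finger parallel gripper is mounted at the origin on a cart in front of the work surface, level with it; the furniture and walls round the work are solid. World frame = base frame: x ahead of the robot, y to its left, z up, the work surface at z = 0. Lengths are in m, angles in rad, forces in N, time in s.
With the tool pointing down it reaches from about 0.35 to 1 m from the base axis. Payload 7.1 kg.
Tool frame: the origin (TCP) lies midway between the tips of the shut fingers; the grasp point (between the pads) lies 19 mm behind it; y points along the fingers, x is the direction in which the jaws open and shut, and the axes are right-handed (so a half turn about y gives the same grasp; the last joint's range is limited). The gripper opens to 85 mm and grips with 20 to 120 N. Pads are 22 mm wide; open, the fingers measure 114 mm over their backs; the gripper's body (76 mm by 85 mm) begins 54 mm behind the grasp point. The pads swing forward as they close: fully open they stand 13 mm farther back than shut.
Start: joints at [1.141, 0.423, 1.63, -0, 1.089, -0.019], TCP at [0.25, 0.573, 0.231] pointing down, gripper open.
Joint ranges: [-3, 3], [-0.9, 2.11], [0.09, 2.58], [-1.31, 4.45], [0.11, 2.69], [-2.54, 2.54]. Speed limits (rad/s): [2.39, 2.39, 3.01, 3.14, 3.14, 3.14].

INTERFACE

Orientations are given as a unit quaternion [w, x, y, z].
In Python, from cell import bot gives the robot as it stands.
- The arm moves only by the tool apply_moves, never from a script. Its argument "series" is a list of rows, each a list of 7 numbers: the shift along the tool's x, y, z in m, then the turn, a rotation vector about the tool's x, y, z in degrees, then the opening, from 0 (shut) to 1 (fully open). In form: [[tx, ty, tz, wx, wy, wz, fingers], ...]. A call has 1 to 12 rows; each row is the pose to reach, as a shift and turn from the pose commanded when the call began, along the tool's axes at that moment; what a row does not reach only later rows make up. A row lasts 1/10 s, in which the tool goes at most 50 mm and 8.59 degrees, less where a joint would pass 70% of its speed; a pose out of reach is approached as far as the arm can. A call with a gripper value outside its range is refused whole. The fingers move at their own pace and stop on an object; "force" is the grip in N (left out, the last holds). Time passes only in rows, so rows that repeat a pose let the fingers close. It gives the time, the measured TCP pose, the force and the opening at its end, in the units of the state.
- bot.get_state(): the state, without advancing time (a new reading comes with each control period).
- bot.camera(name): name is "scene" or "top" or "wrist"; returns the picture (420x560x3 uint8, red, green, blue); there is no depth.
- bot.camera_params(name): a dict with "fx", "fy", "cx", "cy" (pixels), "xyz" and "orientation" of the camera in the world; the wrist camera has in their place "T_tool_cam" (4x4, takes a point from camera to tool coordinates, whose origin is the TCP and whose axes are the tool frame's). Camera axes: x right, y down, z forward; pixel columns grow to the right and rows downward; lengths in m; the calibration is good to about 2 mm. A picture is of the moment at which its call begins: read the wrist's pose just before it. camera_params takes no time and is no camera call.
- bot.sign_off(): hands the job in, once; it reports no verdict.
The state is a dict: "clock": time; "q": joint angles; "joint_vel": joint speeds; "effort": joint torques, N m; "ee_pos": TCP position; "ee_rot": TCP orientation; "ft_force": force on the tool from outside, world axes, zero at the start; "moment": the same for the moment, N m; "finger_gap": opening from 0.0 (shut) to 1.0 (fully open).
Only numpy, scipy, OpenCV 4.12 (cv2) and the standard library are available. Lean on these libraries where they do the work, as an engineer would, in place of code of your own. Each camera call takes 0.05 s, during which the arm holds its last target. There are 200 camera calls.

TASK

Get ready to trail slip on a test tile: take the round tile that lies by itself on the worktop just to the right of the banding wheel and lay it flat and centred on the three pins of the stilt on the wheel. Then draw the tall applicator bottle straight up out of the wooden rack, leaving the two short ones, the jar and the rib in place, lean it about halfway between upright and level like a pen, nozzle still downward, and hold its tip about 2 cm above the middle of the tile without touching the tile. Finish while still holding it there: do not put it down or let go.

Things in the scene. Friction and masses are not known exactly. Their poses are not given: they have to be found in the camera images.
- tile: round flat test tile, tan, 46 mm across, 8 mm thick, 18 g, lying flat on the worktop by itself, to the right of the banding wheel; origin at the centre of its underside, z up out of its face. Its edges are rounded: only the rim between 3 and 6 mm above its underside is upright, so pinch it across with the fingertips close to the worktop
- stilt: small three-armed white ceramic kiln stilt standing loose on the banding wheel, 50 g; origin at the centre of its underside, z up. Its three blunt pins stand 17 mm from its centre, at 0, 120 and 240 degrees from its x axis, and end 22 mm above its origin: the tile rests on them and tips off if laid more than about 8 mm off-centre
- banding_wheel: low banding wheel (potter's hand turntable), dark cast foot and plain metal head 140 mm across whose flat top is 50 mm above the worktop; the foot does not move, the head turns stiffly about the vertical axis; origin at the centre of the underside, on the worktop
- rack: fixed wooden rack, 246 mm long (its y), 72 mm deep (its x), end panels 96 mm high; origin at the centre of its underside. Three sockets in a row at y = -75, 0, +75 mm: top board (top face z = 88 mm) with 42 mm holes round the bottle bodies, lower board (top face z = 56 mm) with 16 mm holes for the nozzles; the shoulders sit on it. Bottles lift straight up and out
- applicator: tall off-white applicator bottle, about 90 g, nose-down in any one of the three sockets, flat bottom end up. Round body 38 mm across, 100 mm long; z axis from nozzle to bottom end, vertical as stored; origin on the axis at the shoulder, 56 mm above the worktop as stored; bottom end at z = +100 mm, so 68 mm stand bare above the rack's top board, to be gripped from above, closing across the row
- applicator_tip (a point): end of the tall applicator's thin metal needle, on its axis at z = -40 mm of the bottle. As stored it is 16 mm above the worktop: it must rise 72 mm to clear the rack's top board, 80 mm to clear the end panels
- short_1: short applicator bottle, same shape and colour but its body is only 70 mm long (bottom end 126 mm above the worktop), nose-down in another socket; origin and axes as the tall one. Leave it in place
- short_2: the other short applicator bottle, same as short_1. Leave it in place
- lid_jar: glaze jar with a red lid, 68 mm across, 98 mm high, bystander behind and to the right of the wheel; origin at the centre of its underside
- rib: flat wooden throwing rib, 60 x 98 x 6 mm, bystander lying in front of the wheel; origin at the centre of its underside
Mind the look-alikes: they are no part of the job. There is more than one size of the tile; the one meant has the size given above.

How it is judged:
On the way, in this order (a step that is already met when the one before it is completed fails the run):
1. the tile lies flat and centred on the stilt's pins, let go (horizontal distance between tile and stilt below 0.008 m and z of tile in the frame of stilt between 0.0195 and 0.0245 m and angle between tile's own z axis and vertical below 0.08 rad and height (world z) of tile above 0.065 m and contact force between tile and the fingers below 0.05 N and linear speed of tile below 0.02 m/s), for 0.2 s.
2. the tall applicator is drawn clear of the rack in the fingers (height (world z) of applicator_tip above 0.088 m and contact force between applicator and the fingers above 1 N), for 0.1 s.
At the end, for the whole second after the job is handed in: Tile level (4.5 degrees) on the stilt's pins, centred within 8 mm; tall applicator held still in the fingers and touching nothing else, nozzle down, axis 33 to 60 degrees from vertical, tip within 13 mm of the tile's centre from above and 6 to 37 mm over its upper face (contact force between applicator and the fingers above 1 N and contact force between applicator and rack below 0.05 N and contact force between applicator and tile below 0.05 N and contact force between applicator and stilt below 0.05 N and contact force between applicator and banding_wheel below 0.05 N and angle between applicator's own z axis and vertical between 0.58 and 1.05 rad and horizontal distance between applicator_tip and tile below 0.013 m and z of applicator_tip in the frame of tile between 0.014 and 0.045 m and linear speed of applicator below 0.03 m/s and horizontal distance between tile and stilt below 0.008 m and z of tile in the frame of stilt between 0.0195 and 0.0245 m and angle between tile's own z axis and vertical below 0.08 rad and height (world z) of tile above 0.065 m and linear speed of tile below 0.02 m/s); the arm keeps its last pose, push and grip.
It fails at once if a short applicator is pulled up or knocked out of place (distance of any of short_1, short_2 from where it was at the start of the episode above 0.015 m).
It fails at once if the jar or the rib is pushed about (distance of any of lid_jar, rib from where it was at the start of the episode above 0.02 m).
It fails at once if the applicator touches the tile (contact force between applicator and tile above 0.3 N).
It also fails if it takes over 53 s, if anything falls off the work surface, if the arm or the gripper's body presses on something with over 40 N, if the wrist force passes 120 N, or if a joint passes its speed limit or range.

## Working session

There is one attempt and no reset: what is moved stays moved. The work goes in short steps, Python scripts to look and compute and a tool call to move; the robot and the scene stay as the last step left them, time stands still between calls to the robot, and variables do not carry over. Pictures are saved under pics/ and viewed, about 8 in all and at most 12, crops included, and the job is handed in when it is done.

Besides the shell and the picture viewer there is one more tool, called after "Emit:" as name(argument=value, ...) on one line, values as JSON. apply_moves: Moves the arm, as the interface text tells. Its arguments: {"type":"object","properties":{"series":{"type":"array"},"force":{"type":"number"}},"required":["series"]}

```bash
mkdir -p pics; ls
cat > h.py <<'E'
import numpy as np,cv2
from scipy.spatial.transform import Rotation as R
from cell import bot
def rot(q): return R.from_quat([q[1],q[2],q[3],q[0]])
def cam(name):
    p=bot.camera_params(name)
    if name=="wrist":
        s=bot.get_state();T=np.eye(4);T[:3,:3]=rot(s["ee_rot"]).as_matrix();T[:3,3]=s["ee_pos"]
        T=T@np.array(p["T_tool_cam"])
    else:
        T=np.eye(4);T[:3,:3]=rot(p["orientation"]).as_matrix();T[:3,3]=p["xyz"]
    return p,T
def snap(name,f):
    p,T=cam(name);im=bot.camera(name);cv2.imwrite("pics/"+f,im[:,:,::-1]);np.savez("pics/"+f+".npz",T=T,K=[p["fx"],p["fy"],p["cx"],p["cy"]]);return im
def ray(f,u,v,z):
    d=np.load("pics/"+f+".npz");fx,fy,cx,cy=d["K"];T=d["T"]
    r=T[:3,:3]@np.array([(u-cx)/fx,(v-cy)/fy,1]);o=T[:3,3];return o+r*(z-o[2])/r[2]
def proj(f,P):
    d=np.load("pics/"+f+".npz");fx,fy,cx,cy=d["K"];T=d["T"]
    c=T[:3,:3].T@(np.array(P)-T[:3,3]);return c[0]/c[2]*fx+cx,c[1]/c[2]*fy+cy
E
python3 - <<'E'
from h import *
np.set_printoptions(precision=4,suppress=True)
s=bot.get_state();print(s); print(rot(s["ee_rot"]).as_matrix())
a=snap("scene","s0.png");b=snap("top","t0.png")
for n in("scene","top"):print(cam(n))
print(bot.camera_params("wrist"))
E
```

```text
pics
{'clock': 0.0, 'q': array([ 1.141 ,  0.4238,  1.6307,  0.    ,  1.0886, -0.019 ]), 'joint_vel': array([ 0.0002,  0.0021, -0.0012,  0.0003, -0.0006,  0.001 ]), 'effort': array([  0.002 , -55.738 , -28.1753,   0.    ,   0.007 ,  -0.    ]), 'ee_pos': array([0.2493, 0.5725, 0.2306]), 'ee_rot': array([-0.5912,  0.5918,  0.387 , -0.388 ]), 'ft_force': array([ 0.3287, -0.2348, -0.6113]), 'moment': array([ 0.0079, -0.    , -0.0507]), 'finger_gap': 0.9996515752967496}
[[ 0.3994 -0.0007 -0.9168]
 [ 0.9168 -0.0014  0.3994]
 [-0.0015 -1.      0.    ]]
({'fx': 396.0937473577643, 'fy': 396.0937473577643, 'cx': 280.1128440932313, 'cy': 210.17835156414657, 'xyz': array([-0.0928, -0.7211,  0.574 ]), 'orientation': array([-0.494 ,  0.81  , -0.276 ,  0.1536])}, array([[ 0.8005, -0.2953,  0.5216, -0.0928],
       [-0.5989, -0.3596,  0.7156, -0.7211],
       [-0.0238, -0.8852, -0.4647,  0.574 ],
       [ 0.    ,  0.    ,  0.    ,  1.    ]]))
({'fx': 443.3492238787557, 'fy': 443.3492238787557, 'cx': 275.80162563369373, 'cy': 203.9528030127788, 'xyz': array([0.4596, 0.0687, 1.0871]), 'orientation': array([-0.023 ,  0.7069, -0.7067,  0.019 ])}, array([[ 0.0005, -0.9982,  0.0592,  0.4596],
       [-1.    , -0.0001,  0.0057,  0.0687],
       [-0.0056, -0.0592, -0.9982,  1.0871],
       [ 0.    ,  0.    ,  0.    ,  1.    ]]))
{'fx': 311.7152725769281, 'fy': 311.7152725769281, 'cx': 277.8204262987581, 'cy': 211.03720705180626, 'T_tool_cam': array([[ 1.    ,  0.0005,  0.0003, -0.0001],
       [-0.0002, -0.2983,  0.9545, -0.1427],
       [ 0.0006, -0.9545, -0.2983,  0.076 ],
       [ 0.    ,  0.    ,  0.    ,  1.    ]])}
```

View pics/t0.png

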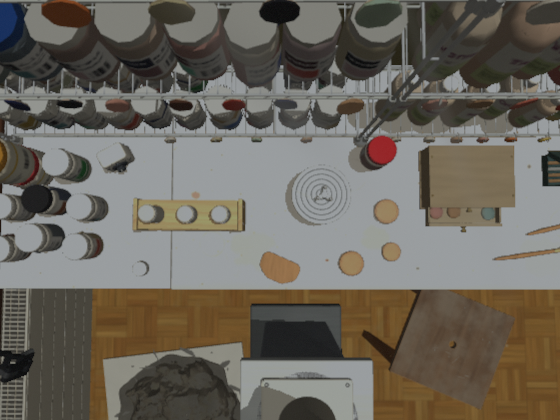

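View pics/s0.png

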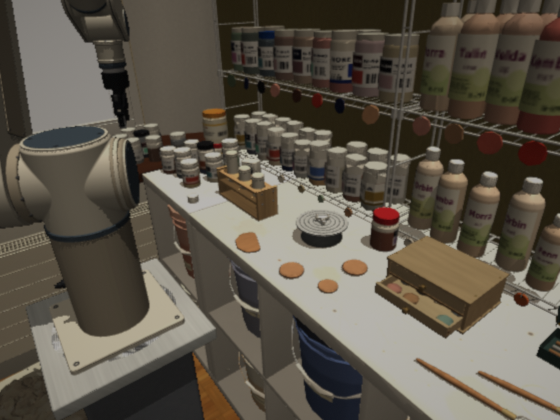

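The top view shows the wheel at about (322,195), three tiles at (386,211), (351,263) and (391,252), and the rack with its bottles at u≈150, 186 and 220, v≈214. I'll enlarge both areas next.

Run:
```python
from h import *
im=cv2.imread("pics/t0.png")
a=cv2.resize(im[150:290,280:420],None,fx=4,fy=4,interpolation=cv2.INTER_CUBIC)
s=cv2.imread("pics/s0.png")
b=cv2.resize(im[190:240,125:250],None,fx=4,fy=4,interpolation=cv2.INTER_CUBIC)
c=cv2.resize(s[130:230,205:290],None,fx=4,fy=4,interpolation=cv2.INTER_CUBIC)
cv2.imwrite("pics/c1.png",np.clip(a*1.4,0,255)); 
o=np.zeros((600,760,3));o[:200,:500]=b;o[200:600,:340]=c;cv2.imwrite("pics/c2.png",np.clip(o*1.3,0,255))
hsv=cv2.cvtColor(im,cv2.COLOR_BGR2HSV)
m=((hsv[...,0]<20)&(hsv[...,1]>90)&(hsv[...,2]>90)).astype(np.uint8);m[:140]=0;m[288:]=0;
n,l,st,ce=cv2.connectedComponentsWithStats(m)
for i in range(1,n):
    if st[i,4]>60: print(st[i],ce[i],ray("t0.png",*ce[i],0.008)[:2], 'eqd mm',2*np.sqrt(st[i,4]/np.pi)/443.3*1.08*1000)
```

```text
[375 200  23  23 413] [386.24697337 210.91525424] [ 0.50673204 -0.19386841] eqd mm 55.86709757369091
[448 208  12  10 102] [453.62745098 212.04901961] [ 0.5040082  -0.35734032] eqd mm 27.763944615520188
[528 225  32  10  96] [545.07291667 229.41666667] [ 0.46197001 -0.57731234] eqd mm 26.934982643197284
[383 243  17  18 239] [390.85774059 251.23012552] [ 0.40911772 -0.20361355] eqd mm 42.49912944052648
[496 250  59  10 187] [525.06417112 254.53475936] [ 0.4014077  -0.52702814] eqd mm 37.59255872011197
[260 252  40  31 821] [278.66869671 267.89646772] [0.3688164 0.0678025] eqd mm 78.76851575193601
[339 252  24  23 438] [350.78538813 262.90639269] [ 0.38095672 -0.1064866 ] eqd mm 57.53314814588507[ WARN:0@0.513] global loadsave.cpp:1063 imwrite_ Unsupported depth image for selected encoder is fallbacked to CV_8U.
```

View pics/c1.png

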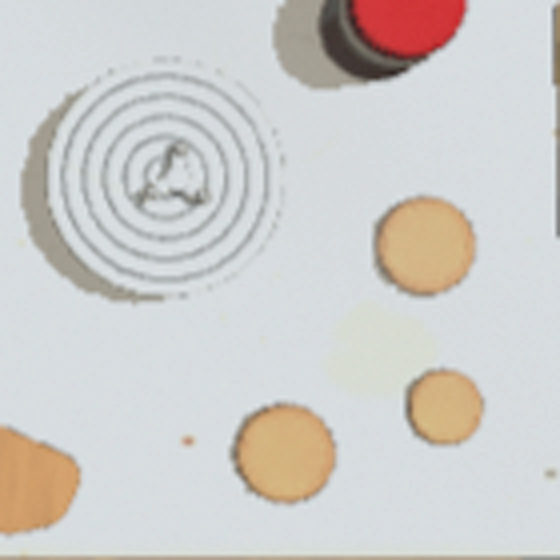

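View pics/c2.png

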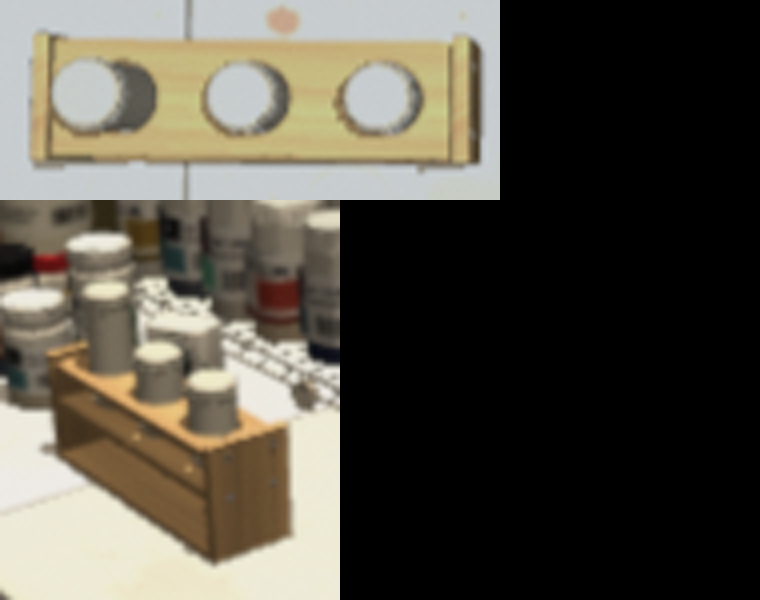

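Run:
```python
from h import *
np.set_printoptions(precision=4,suppress=True)
t="t0.png"
print("tile",ray(t,280+445/4,150+407/4,.008))
print("wheel",ray(t,280+165/4,150+178/4,.05))
print("stilt",ray(t,280+175/4,150+180/4,.018))
for p in [(180,150),(143,197),(207,197)]: print("pin?",ray(t,280+p[0]/4,150+p[1]/4,.072))
for p,z in [((88,94),.156),((240,97),.126),((378,97),.126),((33,98),.096),((452,98),.096)]: print("rack",ray(t,125+p[0]/4,190+p[1]/4,z))
print("jar",ray(t,381,150,.098))
# current tool-axis shift to tile hover
s=bot.get_state();M=rot(s["ee_rot"])
h=np.array([.409,-.204,.13]);d=h-s["ee_pos"]
print(M.inv().apply(d))
print((M.inv()*R.from_matrix(np.array([[1,0,0],[0,0,1],[0,-1,0]]).astype(float))).as_rotvec(degrees=True))
```

```text
tile [ 0.4079 -0.2045  0.008 ]
wheel [ 0.5434 -0.032   0.05  ]
stilt [ 0.5448 -0.0411  0.018 ]
pin? [ 0.5577 -0.0386  0.072 ]
pin? [ 0.5307 -0.0172  0.072 ]
pin? [ 0.5307 -0.0539  0.072 ]
rack [0.4947 0.345  0.156 ]
rack [0.4942 0.2713 0.126 ]
rack [0.4943 0.1963 0.126 ]
rack [0.4947 0.3937 0.096 ]
rack [0.4948 0.1589 0.096 ]
jar [ 0.6399 -0.1621  0.098 ]
[-0.6481  0.1015 -0.4565]
[ 0.0447 66.4638 -0.072 ]
```

Emit:
apply_moves(series=[[-0.648,0.1,-0.4565,0,66.46,0,1],[-0.648,0.1,-0.4565,0,66.46,0,1],[-0.648,0.1,-0.4565,0,66.46,0,1],[-0.648,0.1,-0.4565,0,66.46,0,1],[-0.648,0.1,-0.4565,0,66.46,0,1],[-0.648,0.1,-0.4565,0,66.46,0,1],[-0.648,0.1,-0.4565,0,66.46,0,1],[-0.648,0.1,-0.4565,0,66.46,0,1],[-0.648,0.1,-0.4565,0,66.46,0,1],[-0.648,0.1,-0.4565,0,66.46,0,1],[-0.648,0.1,-0.4565,0,66.46,0,1]])

```text
clock: 1.2
ee_pos: [0.3595, 0.0366, 0.1624]
ee_rot: [0.707, -0.707, -0.0, -0.0]
ft_force: [0.9, 1.3, -0.4]
finger_gap: 1.0
```

Emit:
apply_moves(series=[[0.18,-0.025,-0.073,0,0,0,1],[0.18,-0.025,-0.073,0,0,0,1],[0.18,-0.025,-0.073,0,0,0,1],[0.18,-0.025,-0.073,0,0,0,1],[0.18,-0.025,-0.073,0,0,0,1],[0.18,-0.025,-0.073,0,0,0,1],[0.18,-0.025,-0.073,0,0,0,1],[0.18,-0.025,-0.073,0,0,0,1]])

```text
clock: 2.0
ee_pos: [0.538, -0.0339, 0.1871]
ee_rot: [0.707, -0.707, 0.0, 0.001]
ft_force: [0.1, -0.7, 0.6]
finger_gap: 0.999
```

Run:
```python
from h import *
s=bot.get_state();print(s["ee_pos"],s["q"],s["clock"])
im=snap("wrist","w1.png")
```

```text
[ 0.53799454 -0.03389044  0.18710831] [-8.49966349e-02  3.57187418e-01  1.85392690e+00  1.90062312e-05
  9.32122353e-01 -8.57409340e-02] 2.0
```

View pics/w1.png

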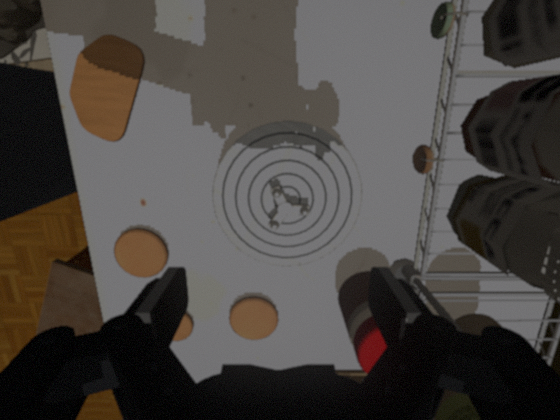

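The stilt shows at about (285,203) on the wheel, with pins near (277,184), (305,207) and (274,220). I'll enlarge it.

Run:
```python
from h import *
im=cv2.imread("pics/w1.png")[170:236,248:324]
cv2.imwrite("pics/c3.png",np.clip(cv2.resize(im,None,fx=8,fy=8,interpolation=cv2.INTER_CUBIC).astype(float)*1.8,0,255).astype(np.uint8))
```

```text
(no output)
```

View pics/c3.png

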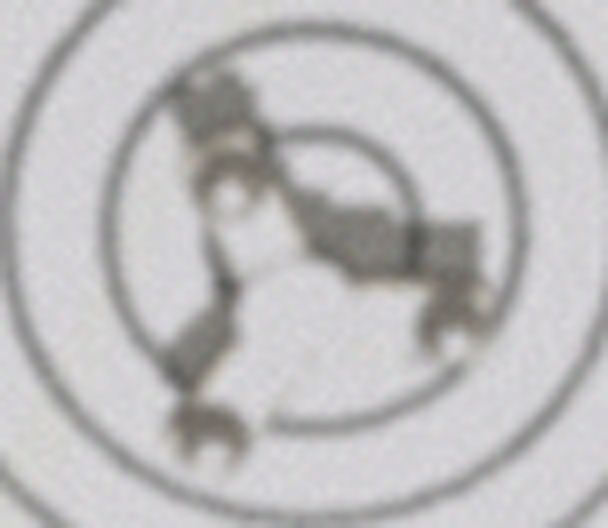

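Run:
```python
from h import *
np.set_printoptions(precision=4,suppress=True)
P=np.array([ray("w1.png",248+(a)/8-.4,170+b/8-.4,.072) for a,b in [(232,200),(457,347),(212,450)]])
print(P,P.mean(0)); print([np.linalg.norm(P[i]-P[i-1]) for i in range(3)])
print("wheel",ray("w1.png",248+312/8-.4,170+230/8-.4,.05))
print("small tile", ray("w1.png",182,325,.008))
```

```text
[[ 0.537  -0.0236  0.072 ]
 [ 0.5614 -0.04    0.072 ]
 [ 0.5348 -0.052   0.072 ]] [ 0.5444 -0.0386  0.072 ]
[np.float64(0.02842478134483103), np.float64(0.02941226475108003), np.float64(0.02917062419388112)]
wheel [ 0.5461 -0.0328  0.05  ]
small tile [ 0.421  -0.2045  0.008 ]
```

Emit:
apply_moves(series=[[-0.13,0.06,-0.17,0,0,0,0.8],[-0.13,0.06,-0.17,0,0,0,0.8],[-0.13,0.06,-0.17,0,0,0,0.8],[-0.13,0.06,-0.17,0,0,0,0.8],[-0.13,0.06,-0.17,0,0,0,0.8],[-0.13,0.06,-0.17,0,0,0,0.8],[-0.13,0.06,-0.17,0,0,0,0.8]])

```text
clock: 2.75
ee_pos: [0.4094, -0.2043, 0.1277]
ee_rot: [0.707, -0.707, 0.0, -0.0]
ft_force: [0.3, -0.8, -0.1]
finger_gap: 0.802
```

Run:
```python
from h import *
np.set_printoptions(precision=4,suppress=True)
s=bot.get_state();print(s["ee_pos"],s["q"],s["finger_gap"],s["joint_vel"])
im=snap("wrist","w2.png")
hsv=cv2.cvtColor(im,cv2.COLOR_RGB2HSV)
m=((hsv[...,0]<22)&(hsv[...,1]>80)&(hsv[...,2]>70)).astype(np.uint8)
n,l,st,ce=cv2.connectedComponentsWithStats(m)
for i in range(1,n):
    if st[i,4]>300:
        P=[ray("w2.png",st[i,0],ce[i,1],.006),ray("w2.png",st[i,0]+st[i,2],ce[i,1],.006)]
        print(st[i],ce[i],ray("w2.png",*ce[i],.0065),"width",P[1][0]-P[0][0],"xmid",(P[0][0]+P[1][0])/2)
```

```text
[ 0.4094 -0.2043  0.1277] [-0.489   0.3477  2.0642  0.0003  0.7295 -0.4882] 0.8019329711218368 [ 0.0271 -0.0016 -0.0153  0.0023  0.0015 -0.0001]
[ 206   46   75   81 4648] [242.7375  85.6052] [ 0.382  -0.1071  0.0065] width 0.05921284383999481 xmid 0.3825952703422955
[    0   110   184   283 34454] [ 75.2061 229.1362] [ 0.2265 -0.2277  0.0065] width 0.16663458513060458 xmid 0.24137450253617654
[ 357  160   69   67 3557] [391.0956 193.2373] [ 0.5084 -0.1944  0.0065] width 0.06023675169716497 xmid 0.5089008689991233
[ 254  181   50   49 1937] [278.4992 204.968 ] [ 0.4102 -0.2051  0.0065] width 0.04417121930810952 xmid 0.410684068402024
[388 278 149   7 559] [458.4311 280.1914] [ 0.5817 -0.2798  0.0065] width 0.1422440821418408 xmid 0.5859434040764069
[ 488  327   72   69 2540] [535.3157 350.3894] [ 0.675  -0.3613  0.0065] width 0.07434924254842268 xmid 0.6638549162650703
[  99  375   54   45 1587] [129.3907 401.5098] [ 0.2467 -0.4295  0.0065] width 0.05935972572787901 xmid 0.24267452779956697
[ 406  375   52   45 1536] [427.2493 401.4115] [ 0.5734 -0.4294  0.0065] width 0.057106659939978544 xmid 0.5788857366640362
```

View pics/w2.png

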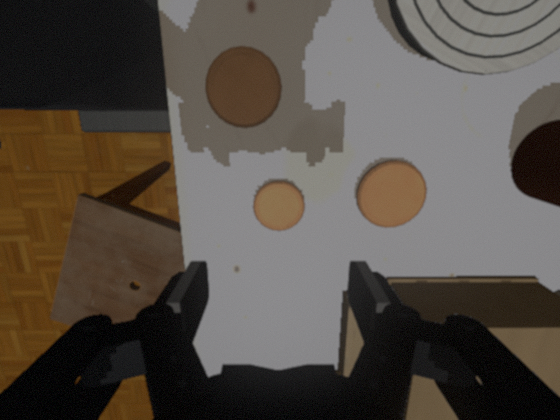

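Emit:
apply_moves(series=[[0.0005,0.05,-0.0008,0,0,0,0.72],[0.0005,0.09,-0.0008,0,0,0,0.72],[0.0005,0.11,-0.0008,0,0,0,0.72],[0.0005,0.12,-0.0008,0,0,0,0.72],[0.0005,0.126,-0.0008,0,0,0,0.72],[0.0005,0.128,-0.0008,0,0,0,0.72],[0.0005,0.128,-0.0008,0,0,0,0.72]], force=20)

```text
clock: 3.5
ee_pos: [0.4108, -0.2054, 0.0002]
ee_rot: [-0.707, 0.707, 0.001, 0.0]
ft_force: [0.2, 0.4, 0.2]
finger_gap: 0.718
```

Emit:
apply_moves(series=[[0,0,0,0,0,0,0.6],[0,0,0,0,0,0,0.5],[0,0,0,0,0,0,0.45],[0,0,0,0,0,0,0.4],[0,0,0,0,0,0,0.4]], force=25)

```text
clock: 4.0
ee_pos: [0.4106, -0.2056, 0.0007]
ee_rot: [-0.707, 0.707, 0.0, 0.001]
ft_force: [-0.6, 1.7, 10.9]
finger_gap: 0.491
```

Emit:
apply_moves(series=[[0,-0.001,0,0,0,0,0.4],[0,-0.0015,0,0,0,0,0.4],[0,-0.0015,0,0,0,0,0.4]])

```text
clock: 4.3
ee_pos: [0.4102, -0.2054, 0.0012]
ee_rot: [-0.707, 0.707, 0.0, 0.0]
ft_force: [0.5, -0.1, -0.3]
finger_gap: 0.495
```

Run:
```python
from h import *
s=bot.get_state();print(s["ee_pos"],s["ft_force"],s["finger_gap"])
im=snap("wrist","w3.png")[200:420,100:460]
cv2.imwrite("pics/c4.png",cv2.convertScaleAbs(cv2.resize(im[:,:,::-1],None,fx=2,fy=2),alpha=1.6))
```

```text
[ 0.4101881  -0.20540928  0.00124886] [ 0.47283545 -0.09264626 -0.29004025] 0.4946659002243822
```

View pics/c4.png

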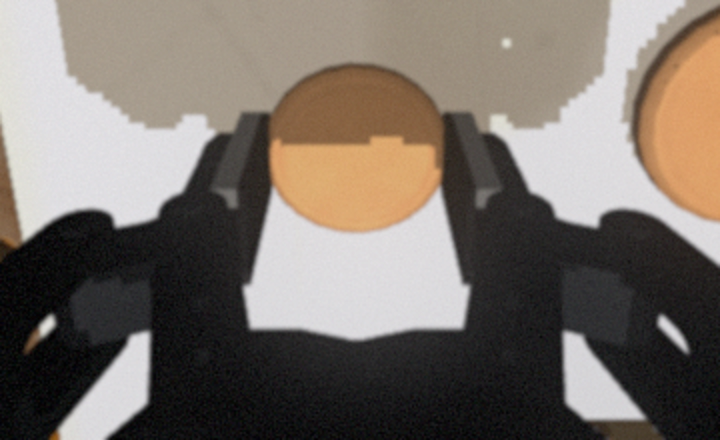

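Emit:
apply_moves(series=[[0,-0.02,0,0,0,0,0.4],[0,-0.06,0,0,0,0,0.4],[0,-0.1,0,0,0,0,0.4],[0.02,-0.11,0.03,0,0,0,0.4],[0.048,-0.11,0.06,0,0,0,0.4],[0.078,-0.11,0.095,0,0,0,0.4],[0.108,-0.11,0.13,0,0,0,0.4],[0.128,-0.11,0.158,0,0,0,0.4],[0.134,-0.11,0.1668,0,0,0,0.4],[0.1342,-0.11,0.1668,0,0,0,0.4],[0.1342,-0.11,0.1668,0,0,0,0.4],[0.1342,-0.11,0.1668,0,0,0,0.4]])

```text
clock: 5.55
ee_pos: [0.5431, -0.0396, 0.1108]
ee_rot: [-0.707, 0.707, -0.001, 0.0]
ft_force: [-0.1, -0.1, -0.2]
finger_gap: 0.494
```

Run:
```python
from h import *
s=bot.get_state();print(s["ee_pos"],s["ft_force"],s["finger_gap"])
im=snap("wrist","w4.png")[120:400,100:460]
cv2.imwrite("pics/c5.png",cv2.convertScaleAbs(cv2.resize(im[:,:,::-1],None,fx=2,fy=2),alpha=1.6))
```

```text
[ 0.54307534 -0.03955764  0.11075108] [-0.09088756 -0.14161595 -0.24775615] 0.4936165065757641
```

View pics/c5.png

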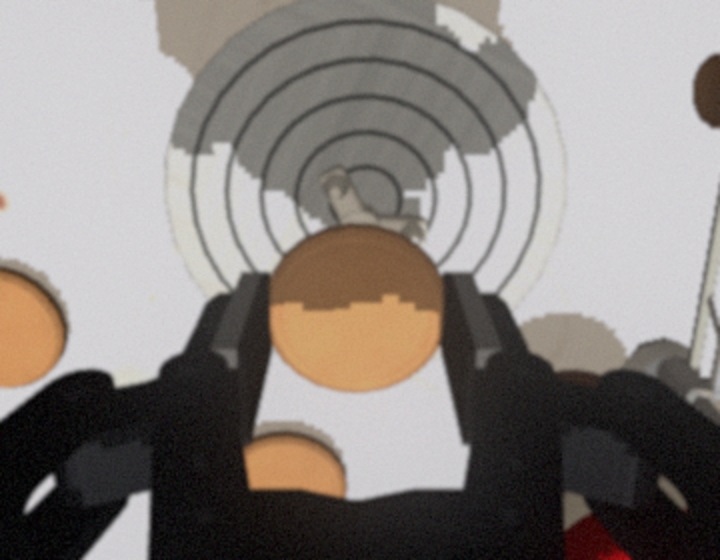

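The tile is held level between the pads. Pins 1 and 2 of the stilt are visible beyond it, at about (345,175) and (418,228) in the crop.

Run:
```python
from h import *
for P in [(.537,-.0236,.072),(.5614,-.04,.072)]:
    u,v=proj("w4.png",P); print((u-100)*2,(v-120)*2)
```

```text
335.12191023649405 192.89277889342407
413.26800641989234 242.39213780265266
```

Emit:
apply_moves(series=[[0.001,0.015,0.001,0,0,0,0.4],[0.001,0.027,0.001,0,0,0,0.4],[0.001,0.033,0.001,0,0,0,0.4],[0.001,0.0355,0.001,0,0,0,0.4],[0.001,0.0365,0.001,0,0,0,0.4],[0.001,0.0365,0.001,0,0,0,0.4]])

```text
clock: 6.2
ee_pos: [0.5453, -0.0374, 0.0744]
ee_rot: [-0.707, 0.707, 0.0, -0.0]
ft_force: [-0.2, -0.8, 0.7]
finger_gap: 0.491
```

Run:
```python
from h import *
s=bot.get_state();print(s["ee_pos"],s["ft_force"],s["finger_gap"])
n=snap("wrist","w5.png")[:,:,::-1]
a=cv2.resize(cv2.imread("pics/w4.png")[190:250,250:330],None,fx=8,fy=8,interpolation=cv2.INTER_CUBIC)[:, :400+240]
a=cv2.resize(cv2.imread("pics/w4.png")[195:245,255:325],None,fx=8,fy=8,interpolation=cv2.INTER_CUBIC)
b=cv2.resize(n[190:330,180:380].copy(),None,fx=1.2,fy=1.2,interpolation=cv2.INTER_CUBIC)
o=np.zeros((600,800,3),np.uint8);o[:400,:560]=a;o[400:568,:240]=b
b=cv2.resize(n[180:280,220:340].copy(),None,fx=2,fy=2,interpolation=cv2.INTER_CUBIC);o[400:600,300:540]=b
cv2.imwrite("pics/c6.png",cv2.convertScaleAbs(o,alpha=1.8))
```

```text
[ 0.54530275 -0.03744158  0.07438466] [-0.21012071 -0.75687018  0.65332966] 0.4909663767077255
```

View pics/c6.png

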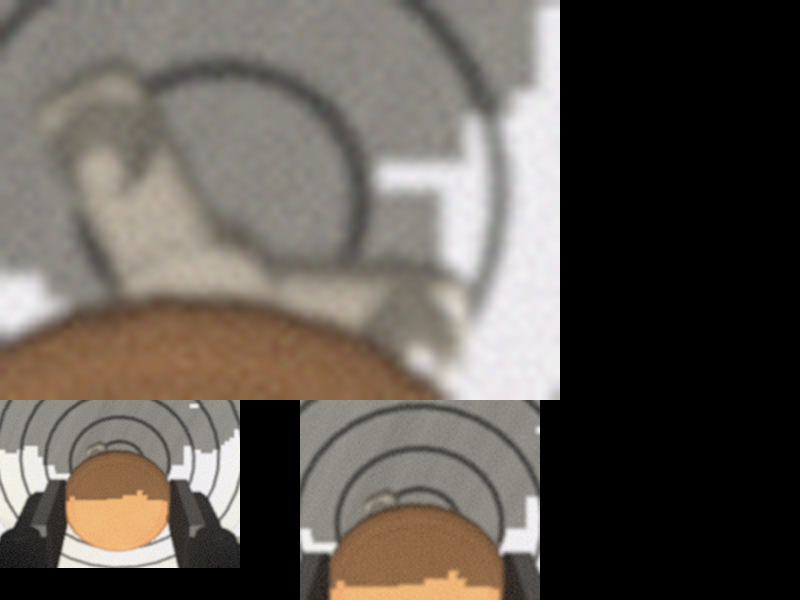

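Emit:
apply_moves(series=[[-0.0005,0.0008,-0.0008,0,0,0,0.4],[-0.0005,0.0012,-0.0008,0,0,0,0.4],[-0.0005,0.0012,-0.0008,0,0,0,0.4]])

```text
clock: 6.55
ee_pos: [0.5448, -0.0383, 0.0734]
ee_rot: [-0.707, 0.707, 0.0, 0.0]
ft_force: [-0.8, -0.1, 0.3]
finger_gap: 0.498
```

Emit:
apply_moves(series=[[0,0.0008,0,0,0,0,0.4],[0,0.0008,0,0,0,0,0.4]])

```text
clock: 6.75
ee_pos: [0.5448, -0.0383, 0.0725]
ee_rot: [-0.707, 0.707, 0.0, 0.0]
ft_force: [-0.5, 0.2, 1.2]
finger_gap: 0.493
```

Around contact. I'll open gently.

Emit:
apply_moves(series=[[0,0.0008,0,0,0,0,0.52],[0,0.0008,0,0,0,0,0.55],[0,0.0008,0,0,0,0,0.6],[0,0.0008,0,0,0,0,0.7],[0,0.0008,0,0,0,0,0.75],[0,-0.01,0,0,0,0,0.8],[0,-0.03,0,0,0,0,0.8],[0,-0.07,0,0,0,0,0.8],[0,-0.11,0,0,0,0,0.8],[0,-0.115,0,0,0,0,1],[0,-0.115,0,0,0,0,1],[0,-0.115,0,0,0,0,1]])

```text
clock: 7.95
ee_pos: [0.5441, -0.0382, 0.187]
ee_rot: [0.707, -0.707, 0.0, 0.0]
ft_force: [0.5, 0.3, -0.5]
finger_gap: 1.001
```

Run:
```python
from h import *
np.set_printoptions(precision=4,suppress=True)
s=bot.get_state();print(s["ee_pos"],s["q"],s["finger_gap"])
im=snap("wrist","w6.png")
hsv=cv2.cvtColor(im,cv2.COLOR_RGB2HSV)
m=((hsv[...,0]<22)&(hsv[...,1]>80)&(hsv[...,2]>50)).astype(np.uint8)
n,l,st,ce=cv2.connectedComponentsWithStats(m)
for i in range(1,n):
    if st[i,4]>800 and st[i,4]<9000: print(st[i],ce[i],ray("w6.png",*ce[i],.079), ray("w6.png",*ce[i],.006))
cv2.imwrite("pics/c7.png",cv2.convertScaleAbs(cv2.resize(im[100:310,140:420,::-1],None,fx=2.8,fy=2.8,interpolation=cv2.INTER_CUBIC),alpha=1.6))
```

```text
[ 0.5441 -0.0382  0.187 ] [-0.0919  0.3657  1.8407 -0.      0.9361 -0.092 ] 1.0014981580197688
[  63   29   74  108 5773] [98.7843 80.5642] [0.4106 0.0614 0.079 ] [0.3716 0.0682 0.006 ]
[ 253  182   53   52 2131] [278.7461 207.7565] [ 0.5449 -0.0375  0.079 ] [ 0.5451 -0.0595  0.006 ]
[ 108  225   54   49 2024] [134.6235 248.9906] [ 0.4186 -0.0754  0.079 ] [ 0.382  -0.1085  0.006 ]
[ 225  294   48   42 1610] [248.241  314.6652] [ 0.5164 -0.1426  0.079 ] [ 0.5082 -0.1952  0.006 ]
[ 76 389  42  31 916] [ 98.7402 406.6845] [ 0.3563 -0.2558  0.079 ] [ 0.3015 -0.3414  0.006 ]
```

View pics/c7.png

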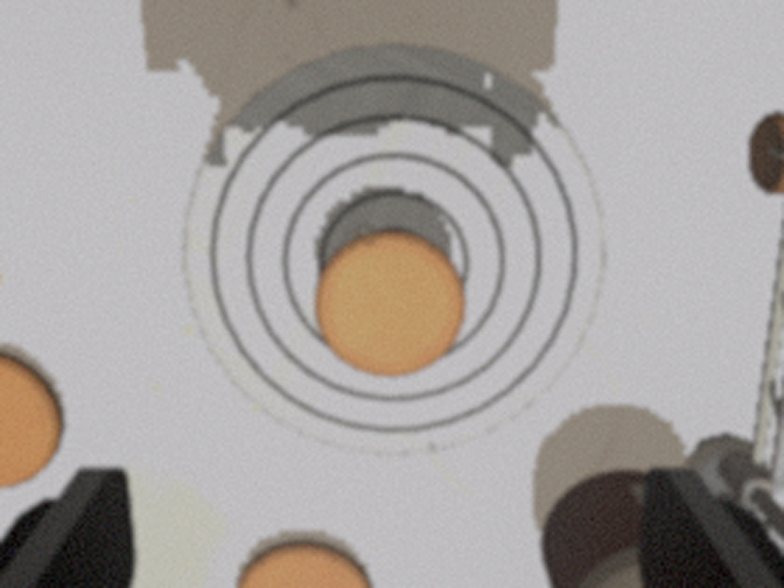

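Emit:
apply_moves(series=[[-0.005,-0.02,0.04,0,0,0,1],[-0.047,-0.065,0.383,0,0,0,1],[-0.047,-0.065,0.383,0,0,0,1],[-0.047,-0.065,0.383,0,0,0,1],[-0.047,-0.065,0.383,0,0,0,1],[-0.047,-0.065,0.383,0,0,0,1],[-0.047,-0.065,0.383,0,0,0,1],[-0.047,-0.065,0.383,0,0,0,1],[-0.047,-0.065,0.383,0,0,0,1],[-0.047,-0.065,0.383,0,0,0,1],[-0.047,-0.065,0.383,0,0,0,1],[-0.047,-0.065,0.383,0,0,0,1]])

```text
clock: 9.2
ee_pos: [0.4977, 0.3432, 0.2516]
ee_rot: [-0.707, 0.708, -0.001, 0.0]
ft_force: [0.6, -0.6, -0.4]
finger_gap: 0.999
```

Run:
```python
from h import *
from scipy.optimize import least_squares
np.set_printoptions(precision=4,suppress=True)
s=bot.get_state();print(s["ee_pos"],s["q"],s["finger_gap"])
im=snap("wrist","w7.png")
g=cv2.GaussianBlur(cv2.cvtColor(im,cv2.COLOR_RGB2GRAY),(5,5),0)
print("pred",proj("w7.png",(.497,.345,.156)))
c=cv2.HoughCircles(g,cv2.HOUGH_GRADIENT,1,20,param1=80,param2=18,minRadius=15,maxRadius=40)
if c is not None:
    for u,v,r in c[0][:12]: print(u,v,r,ray("w7.png",u,v,.156),"r@156",r/311.7*(np.load("pics/w7.png.npz")["T"][2,3]-.156))
cv2.imwrite("pics/c8.png",cv2.convertScaleAbs(im[:,:,::-1],alpha=1.4))
D=[(.4238,1.6307,.6244,.2306),(.3572,1.8539,.5391,.1871),(.3477,2.0642,.4575,.1277),(.3657,1.8407,.5454,.187),(s["q"][1],s["q"][2],np.hypot(*s["ee_pos"][:2]),s["ee_pos"][2])]
f=lambda p:np.ravel([[p[0]+p[1]*np.sin(a)+p[2]*np.sin(a+b)-r,p[3]+p[1]*np.cos(a)+p[2]*np.cos(a+b)-z] for a,b,r,z in D])
o=least_squares(f,[0,.4,.4,.2]);print(o.x,o.cost)
```

```text
[0.4977 0.3432 0.2516] [ 0.5841  0.3719  1.658  -0.0002  1.1135  0.5858] 0.9989416524956297
pred (np.float64(276.8783594868438), np.float64(210.6654288248979))
212.5 16.5 26.6 [0.4541 0.4813 0.156 ] r@156 0.020329197816753176
293.5 25.5 27.4 [0.5085 0.4759 0.156 ] r@156 0.02094060182198957
278.5 208.5 20.4 [0.4983 0.3468 0.156 ] r@156 0.015590811895290099
200.5 353.5 26.0 [0.4252 0.205  0.156 ] r@156 0.01987064348167651
487.5 181.5 29.3 [0.6607 0.3687 0.156 ] r@156 0.022392687000000692
524.5 190.5 38.3 [0.691  0.3615 0.156 ] r@156 0.029270986052358235
277.5 274.5 18.0 [0.4974 0.2878 0.156 ] r@156 0.013756599879580916
441.5 280.5 20.4 [0.6385 0.282  0.156 ] r@156 0.015590811895290099
276.5 248.5 17.2 [0.4966 0.312  0.156 ] r@156 0.013145195874344522
272.5 172.5 22.4 [0.4937 0.3758 0.156 ] r@156 0.017119322795813997
390.5 301.5 25.2 [0.5969 0.2611 0.156 ] r@156 0.019259239476440117
276.5 340.5 17.4 [0.4964 0.2197 0.156 ] r@156 0.01329804554450425
[-0.1363  0.8383  0.4746 -0.3134] 0.00014117306534088976
```

View pics/c8.png

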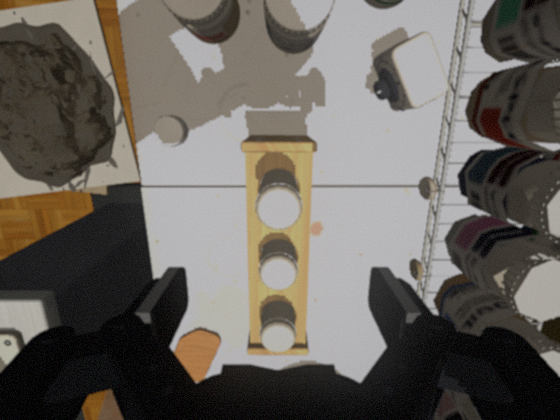

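Emit:
apply_moves(series=[[0.0005,0.03,0.0025,0,0,0,1],[0.0005,0.07,0.0025,0,0,0,1],[0.0005,0.11,0.0025,0,0,0,0.9],[0.0005,0.135,0.0025,0,0,0,0.8],[0.0005,0.147,0.0025,0,0,0,0.7],[0.0005,0.147,0.0025,0,0,0,0.6],[0.0005,0.147,0.0025,0,0,0,0.5],[0.0005,0.147,0.0025,0,0,0,0.4],[0.0005,0.147,0.0025,0,0,0,0.3],[0.0005,0.147,0.0025,0,0,0,0.25],[0.0005,0.147,0.0025,0,0,0,0.25]], force=40)

```text
clock: 10.35
ee_pos: [0.4991, 0.3478, 0.107]
ee_rot: [0.708, -0.707, -0.001, -0.001]
ft_force: [0.2, -1.4, 6.4]
finger_gap: 0.439
```

Emit:
apply_moves(series=[[0,0,0,0,0,0,0.25],[0,-0.004,0,0,0,0,0.25],[0,-0.015,0,0,0,0,0.25],[0,-0.035,0,0,0,0,0.25],[0,-0.06,0,0,0,0,0.25],[0,-0.085,0,0,0,0,0.25],[0,-0.11,0,0,0,0,0.25],[0,-0.13,0,0,0,0,0.25],[0,-0.13,0,0,0,0,0.25],[0,-0.13,0,0,0,0,0.25]])

```text
clock: 11.35
ee_pos: [0.498, 0.3471, 0.2356]
ee_rot: [0.707, -0.707, -0.0, -0.0]
ft_force: [-0.1, 0.8, -1.5]
finger_gap: 0.437
```

Run:
```python
from h import *
np.set_printoptions(precision=4,suppress=True)
s=bot.get_state();print(s["ee_pos"],s["q"],s["finger_gap"],s["ft_force"],s["moment"])
im=snap("wrist","w8.png");snap("top","t8.png");snap("scene","s8.png")
# short bottles: brightness change check in top view
a=cv2.imread("pics/t0.png").astype(int);b=cv2.imread("pics/t8.png").astype(int)
for u,v in [(185,214),(219.5,214),(147,214)]:
    d=abs(a-b)[int(v)-12:int(v)+12,int(u)-12:int(u)+12].mean();print(u,d)
```

```text
[0.498  0.3471 0.2356] [0.5891 0.392  1.6677 0.     1.0814 0.589 ] 0.43702645865077133 [-0.085   0.8156 -1.5383] [0.0214 0.0064 0.0175]
185 4.571180555555555
219.5 4.633101851851852
147 42.936342592592595
```

Emit:
apply_moves(series=[[0,-0.025,-0.02,0,0,0,0.25],[0.01,-0.025,-0.06,0,0,0,0.25],[0.015,-0.025,-0.1,-3,0,0,0.25],[0.02,-0.025,-0.14,-7,0,0,0.25],[0.025,-0.025,-0.18,-12,0,0,0.25],[0.03,-0.025,-0.22,-18,0,0,0.25],[0.035,-0.02,-0.26,-24,0,0,0.25],[0.04,-0.02,-0.29,-30,0,0,0.25],[0.045,-0.015,-0.315,-36,0,0,0.25],[0.0467,-0.015,-0.324,-42,0,0,0.25],[0.0467,-0.015,-0.324,-42,0,0,0.25],[0.0467,-0.015,-0.324,-42,0,0,0.25]], force=60)

```text
clock: 12.7
ee_pos: [0.5446, 0.0238, 0.2492]
ee_rot: [-0.408, 0.913, -0.0, -0.001]
ft_force: [0.2, -0.2, -1.3]
finger_gap: 0.432
```

```bash
cat > tip.py <<'E'
from h import *
np.set_printoptions(precision=4,suppress=True)
s=bot.get_state();M=rot(s["ee_rot"]).as_matrix()
print(s["clock"],s["ee_pos"],s["q"],s["finger_gap"],s["ft_force"],s["joint_vel"])
tip=np.array(s["ee_pos"])+.0905*M[:,1];print("tip",tip,"tilt",np.degrees(np.arccos(-M[2,1])))
print("world shift to go",np.array([.5447,-.038,.100])-tip,"tool",M.T@(np.array([.5447,-.038,.100])-tip))
E
python3 tip.py
```

```text
12.7 [0.5446 0.0238 0.2492] [ 0.3709  0.4447  1.7533 -0.695   1.3283  0.6779] 0.4323309793408769 [ 0.2146 -0.1531 -1.2746] [-0.0043 -0.026  -0.0116 -0.0021  0.0021  0.0015]
tip [ 0.5445 -0.0366  0.1819] tilt 41.877357538220515
world shift to go [ 0.0002 -0.0014 -0.0819] tool [0.0004 0.0619 0.0536]
```

```bash
cat tip.py > t2.py
cat >> t2.py <<'E'
import sys
d=M[:,1]
for n,ref in (("scene","s0.png"),("top","t0.png")):
    f=n+sys.argv[1]+".png";im=snap(n,f)[:,:,::-1].astype(int);a=cv2.imread("pics/"+ref).astype(int)
    for nm,off in (("tip",0),("nozzle20",.02),("shoulder",.04),("top",.14)): print(n,nm,np.round(proj(f,tip-off*d),1))
    u,v=map(int,np.round(proj(f,tip))); D=abs(im-a).sum(2)
    print("rows from",v-14,"cols from",u-16)
    for y in range(v-14,v+14): print("".join(" .:*#"[min(4,D[y,x]//25)] for x in range(u-16,u+20)), y)
E
python3 t2.py A
```

```text
12.7 [0.5446 0.0238 0.2492] [ 0.3709  0.4447  1.7533 -0.695   1.3283  0.6779] 0.4323309793408769 [ 0.2146 -0.1531 -1.2746] [-0.0043 -0.026  -0.0116 -0.0021  0.0021  0.0015]
tip [ 0.5445 -0.0366  0.1819] tilt 41.877357538220515
world shift to go [ 0.0002 -0.0014 -0.0819] tool [0.0004 0.0619 0.0536]
scene tip [323.3 175.8]
scene nozzle20 [319.9 168.8]
scene shoulder [316.5 161.8]
scene top [299.9 127.6]
rows from 162 cols from 307
    ...::. .:                        162
    .::**. .                         163
     .:::.:##                        164
         .:##.                       165
           ##*                       166
         ..*##.                      167
           :##.                      168
           *###                      169
           *###.                     170
            :###                     171
             ###.                    172
             *##:                    173
              ###                    174
              .##.                   175
               ::                    176
                                     177
           
[... 1054 characters left out ...]
185
*:......**:::*:**. . .......... .... 186
:......:##::::::**.   .... ......... 187
.......##**..**::**.  .............. 188
.......## ...*:::*##  .............. 189
::.....##*##**##:**#: .......... ... 190
::...::##*#*:*##::*** .............. 191
*:..::.*.********:*** .......... ... 192
#:.:*.:.:********:**#  ............. 193
#*.*#  :***********## .............. 194
##..*:*************#*  ............. 195
##. .:*************#:  ............. 196
#* .::**:***:**::**#............ ... 197
  .:::*:*###*::#::**  ..... ........ 198
  .:::******#**#*::....... ......... 199
. ###********###*:. ................ 200
::######**##****:.  ................ 201
###########*****. ........ .... .... 202
```

Emit:
apply_moves(series=[[0,0.019,0.016,0,0,0,0.25],[0,0.035,0.03,0,0,0,0.25],[0,0.047,0.041,0,0,0,0.25],[0,0.055,0.048,0,0,0,0.25],[0,0.0595,0.052,0,0,0,0.25],[0,0.061,0.0535,0,0,0,0.25],[0,0.061,0.0535,0,0,0,0.25],[0,0.061,0.0535,0,0,0,0.25],[0,0.061,0.0535,0,0,0,0.25]])

```text
clock: 13.7
ee_pos: [0.5453, 0.0223, 0.1699]
ee_rot: [-0.407, 0.913, 0.0, 0.0]
ft_force: [-0.5, -0.4, -1.3]
finger_gap: 0.428
```

```bash
python3 t2.py B
python3 - <<'E'
from h import *
im=cv2.imread("pics/topB.png");hsv=cv2.cvtColor(im,cv2.COLOR_BGR2HSV)
m=((hsv[...,0]<22)&(hsv[...,1]>80)&(hsv[...,2]>50)).astype(np.uint8)[180:215,310:345]
print("tile mask top view");[print("".join(".#"[k] for k in r),180+i) for i,r in enumerate(m)]
print("pred tile centre",proj("topB.png",(.5447,-.038,.08)))
E
```

```text
13.7 [0.5453 0.0223 0.1699] [ 0.3692  0.5592  1.7915 -0.7298  1.2115  0.7847] 0.4284073798316954 [-0.5271 -0.4414 -1.3118] [-0.      0.0009  0.0004  0.0004 -0.0015  0.0001]
tip [ 0.5454 -0.0382  0.1026] tilt 41.98053700937796
world shift to go [-0.0007  0.0002 -0.0026] tool [-0.0007  0.0018  0.0019]
scene tip [323.2 203.8]
scene nozzle20 [319.9 197. ]
scene shoulder [316.6 190.2]
scene top [300.5 156.9]
rows from 190 cols from 307
 ############:                       190
  ##########:                        191
   *########:.                       192
     ..:#####:                       193
        :###                         194
          *.##.                      195
           :##*                      196
           :###.                     197
           :###.                     198
            :##.                     199
             ##*                     200
             *##                     201
              .                      202
               :.                    203
                                     204
                                     205
         
[... 2556 characters left out ...]
###............ 199
........##############............. 200
.........############.............. 201
..........#########................ 202
.............##.................... 203
................................... 204
................................... 205
................................... 206
................................... 207
................................... 208
................................... 209
................................... 210
................................... 211
................................... 212
................................... 213
................................... 214
pred tile centre (np.float64(325.1568151721003), np.float64(192.86679232933238))
```

```bash
python3 -c "
from cell import bot
print(bot.sign_off()); s=bot.get_state(); print(s['clock'],s['ee_pos'],s['finger_gap'])"
```

```text
the job is handed in; nothing more can be done
None
the job is handed in; nothing more can be done
```

The job is done and handed in at about 14 s of the 53 s allowed; the arm is still holding the bottle over the tile. The sign-off gives no verdict, so the results below are from my own checks.

- **Tile:** I placed the 46 mm tile flat on the stilt's pins and let go. The wrist camera then put it at (0.545, -0.0375), about 1 mm from the stilt centre measured earlier at (0.544, -0.0386).
- **Bottle:** I drew the tall bottle straight up out of the rack. A before/after comparison of the top view showed no sign that the two short bottles had moved. I did not check the jar and rib separately at the end, but nothing came near them.
- **Final pose:** The bottle is held at 60 N and leans 42° from vertical, with its tip about 22 mm above the tile's upper face and about 1 mm from its centre. The tip height and offset are calculated from the arm pose; the final scene view agrees to about 1–2 pixels, or 2–4 mm.

Two early readings disagreed, and I resolved both. My rough reading of the stilt from the top view was about 5 mm off, so I used the closer wrist-camera reading. The top camera also read about 2 mm short in x, so I went by the wrist camera there too.

I had used all 12 picture views before the last move, so the final checks were numerical rather than by eye.

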